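Latch the culture-tube rack on the shaker

TASK

Secure the cream tube rack on the shaker: first push it along its rails, away from the shaker's front edge, until it is fully back against the end stop; then flip the red-knobbed latch lever over past its centre so that it snaps into its locked position, leaning towards the shaker's front. Only push with the fingers: the rack must stay flat on the deck, never lifted or tipped, and everything else is to be left where it stands.

Things in the scene. Friction and masses are not known exactly. Their poses are not given: they have to be found in the camera images.
- shaker: Low grey shaker fixed to the table, aluminium deck 260 (its x) by 300 (y) mm, deck top 50 mm above the table. Origin: centre of its underside. Its x points from its front edge (robot's side) to its rear, y left, z up; turned at most 25 deg. Two dark rails, 9 mm high, along x at y = -46 and 106 mm guide the rack. Dark lever block 36 x 24 x 54 mm high stands on the deck at x 30, y -72 mm.
- stop (a point): Middle of the top edge of the front face of the dark end stop on the deck, 30 mm high, 100 mm wide, at x 65, y 30 mm of the shaker. The rack is home when its rear face meets it.
- rack: Loose cream tube rack, about 0.5 kg, between the rails at y 30 mm of the shaker. Foot plate 70 (x) by 140 (y) by 12 mm, on it a solid block 70 x 96 mm up to 50 mm above the deck, front faces flush; capped tubes rise to 75 mm. Origin: centre of its underside; axes as the shaker's. Starts 60 to 90 mm short of the stop; home, its origin is at x 30 mm of the shaker. Slides with a few newtons.
- lever (a joint): Latch lever, rad: 0 = open, leaning 0.6 rad from upright to the shaker's rear (+x); 1.2 = locked, leaning 0.6 rad to its front (-x). A spring holds it at either end: below 0.6 (upright) it goes back to 0, beyond 0.6 it snaps to 1.2 by itself. Takes about 2.5 N at the knob. Locked, its rubber-tipped thumb points down over the right edge of the rack's foot plate.
- lever_knob (a point): Centre of the lever's red ball knob, 26 mm in diameter, on a 10 mm steel stem. It swings in the shaker's x-z plane at y = -100 mm, 85 mm from the pivot, which is at x 30 mm, 91 mm above the table. The knob's centre is 161 mm above the table at either end, 176 mm when upright; the rear side is clear.
- vial: Bystander: green glass vial with blue cap, 26 mm across, 42 mm high, on the shaker's deck in its front right corner. Origin: centre of its underside.
- jar: Bystander: small amber jar with white cap, 28 mm across, 38 mm high, on the deck left of the rack. Origin: centre of its underside.
- bottle: Bystander: white bottle with green cap, 60 mm across, 150 mm high, on the table to the left. Origin: centre of its underside.
- flask: Bystander: green stoppered conical flask, 88 mm across, 110 mm high, on the table to the right. Origin: centre of its underside.
- cup: Bystander: white cup, 70 mm across, 70 mm high, on the table to the right. Origin: centre of its underside.

How it is judged:
On the way, in this order (a step that is already met when the one before it is completed fails the run):
1. the rack has been pushed home against the end stop while the lever is still open (x of rack in the frame of shaker between 0.026 and 0.034 m and angle between the x axis of rack and the x axis of shaker, either way round below 0.06 rad and z of rack in the frame of shaker below 0.053 m and angle between rack's own z axis and vertical below 0.05 rad and value of joint lever below 0.3 rad), for 0.2 s.
2. the lever has snapped over to its locked position (value of joint lever above 1.1 rad), for 0.2 s.
At the end, for the whole second after the job is handed in: The rack stands flat on the deck, at rest, within 4 mm of fully home against the end stop and square to it (within 0.06 rad), and the lever is locked (joint above 1.1 rad) (x of rack in the frame of shaker between 0.026 and 0.034 m and angle between the x axis of rack and the x axis of shaker, either way round below 0.06 rad and z of rack in the frame of shaker below 0.053 m and angle between rack's own z axis and vertical below 0.05 rad and value of joint lever above 1.1 rad and linear speed of rack below 0.02 m/s); the robot touches nothing.
It fails at once if the rack is lifted more than 8 mm off the deck (z of rack in the frame of shaker above 0.058 m).
It fails at once if the rack is tipped more than 0.2 rad (angle between rack's own z axis and vertical above 0.2 rad).
It fails at once if a bystander is moved more than 15 mm or tipped over (distance of any of vial, jar, bottle, flask, cup from where it was at the start of the episode above 0.015 m or angle between any of vial, jar, bottle, flask, cup's own z axis and vertical above 0.4 rad).
It also fails if it takes over 45 s, if anything falls off the work surface, if the arm or the gripper's body presses on something with over 40 N, if the wrist force passes 120 N, or if a joint passes its speed limit or range.

ROBOT

A 6-joint arm with a two-finger parallel gripper is mounted at the origin on the work surface. World frame = base frame: x ahead of the robot, y to its left, z up, the work surface at z = 0. Lengths are in m, angles in rad, forces in N, time in s.
With the tool pointing down it reaches from about 0.35 to 0.775 m from the base axis. Payload 5.5 kg.
Tool frame: the origin (TCP) lies midway between the tips of the shut fingers; the grasp point (between the pads) lies grasp_offset behind it (grasp_offset is the distance from the TCP to the grasp point, in m); z points along the fingers, y is the line along which they close (so a half turn about z gives the same grasp; the last joint's range is limited). The gripper opens to 85 mm and grips with 20 to 120 N. Pads are 22 mm wide; open, the fingers measure 114 mm over their backs; the gripper's body (76 mm by 85 mm) begins 54 mm behind the grasp point. The pads swing forward as they close: fully open they stand 13 mm farther back than shut.
Start: joints at [1.178, 0.313, 0.046, 1.304, 0, 1.431], TCP at [0.144, 0.557, 0.231] pointing down, gripper open.
Joint ranges: [-2.76, 2.76], [-0.86, 1.69], [-1.03, 1.26], [-2.2, 2.34], [-1.47, 1.5], [-3.14, 3.14]. Speed limits (rad/s): [2.57, 2.57, 3.14, 3.14, 3.14, 3.14].

INTERFACE

Orientations are given as a unit quaternion [w, x, y, z].
In Python, from workcell import * gives the robot as it stands.
- The arm moves only by the tool step_arm, never from a script. Its argument "deltas" is a list of rows, each a list of 7 numbers: the shift along the world's x, y, z in mm, then the turn, a rotation vector about the world's x, y, z in degrees, then the gripper's target within -1 to 1 (fully open at 1, half-way at 0, shut at -1). A call has 1 to 5 rows; each row shifts and turns the commanded pose from where the row before left it; what a row does not reach is not made up. A row lasts 1/10 s, in which the tool goes at most 50 mm and 8.59 degrees, less where a joint would pass 70% of its speed; a pose out of reach is approached as far as the arm can. A call is refused whole if a number of a shift passes 50 or a number of a turn 8.59, either way. A call with a gripper value outside its range is refused whole. The fingers move at their own pace and stop on an object; "newtons" is the grip in N (left out, the last holds). Time passes only in rows, so rows that do not move let the fingers close. It gives the time, the measured TCP pose, the force, the opening and the grip force at its end, in the units of the state.
- get_state(): the state, without advancing time (a new reading comes with each control period).
- read_camera(name): name is "side" or "top"; returns a dict with "image" (384x512x3 uint8, red, green, blue), "z_map" (384x512 float32, m along the optical axis (not along the pixel's ray), 0 where there is no reading), "K" (3x3 intrinsics, pixels), "dist_coeffs" ([k1, k2, p1, p2, k3] as OpenCV has them; the pictures are not rectified), "world_from_camera" (4x4, takes a point from camera to world coordinates). Camera axes: x right, y down, z forward; pixel columns grow to the right and rows downward; lengths in m; the calibration is good to about 2 mm. A picture is of the moment at which its call begins.
- hand_in(): hands the job in; it is judged then, once.
The state is a dict: "clock": time; "joint_pos": joint angles; "qvel": joint speeds; "tau": joint torques, N m; "tcp_pos": TCP position; "orientation": TCP orientation; "wrist_force": force on the tool from outside, world axes, zero at the start; "ft_torque": the same for the moment, N m; "finger_gap": finger opening in m; "grip_force": force on a finger pad.
Only numpy, scipy, OpenCV 4.12 (cv2) and the standard library are available. Lean on these libraries where they do the work, as an engineer would, in place of code of your own. Each camera call takes 0.05 s, during which the arm holds its last target. There are 200 camera calls.

## Working session

There is one attempt and no reset: what is moved stays moved. The work goes in short steps, Python scripts to look and compute and a tool call to move; the robot and the scene stay as the last step left them, time stands still between calls to the robot, and variables do not carry over. Pictures are saved under pics/ and viewed, at most 10 in all, crops included, and the job is handed in when it is done.

Besides the shell and the picture viewer there is one more tool, called after ">>>" as name([rows], argument=value, ...), one row to a line, values as JSON. step_arm: Moves the arm, as the interface text tells. Its arguments: {"type":"object","properties":{"deltas":{"type":"array","items":{"type":"array","items":{"type":"number"}}},"newtons":{"type":"number"}},"required":["deltas"]}

```bash
mkdir -p pics; cat > h.py <<'E'
from workcell import *
import numpy as np, cv2
def cloud(c):
    z=c["z_map"];h,w=z.shape
    u,v=np.meshgrid(np.arange(w),np.arange(h))
    p=cv2.undistortPoints(np.stack([u,v],-1).reshape(-1,1,2).astype(np.float64),c["K"],c["dist_coeffs"]).reshape(h,w,2)
    P=np.dstack([p[...,0]*z,p[...,1]*z,z])
    T=c["world_from_camera"]
    W=P@T[:3,:3].T+T[:3,3]
    W[z<=0]=np.nan
    return W
E
python3 - <<'E'
from h import *
for n in("top","side"):
    c=read_camera(n);cv2.imwrite(f"pics/{n}0.png",c["image"][...,::-1]);np.savez(f"{n}0.npz",**c)
    print(n,c["world_from_camera"].round(3).tolist(),c["K"][0,0])
s=get_state();print(s)
E
```

```text
top [[0.016, -0.996, 0.085, 0.421], [-1.0, -0.016, 0.0, 0.014], [0.001, -0.085, -0.996, 1.57], [0.0, 0.0, 0.0, 1.0]] 474.18291471889887
side [[-0.92, -0.272, 0.28, 0.243], [-0.391, 0.653, -0.648, 0.73], [-0.007, -0.706, -0.708, 0.912], [0.0, 0.0, 0.0, 1.0]] 395.44157734930525
{'clock': 0.1, 'joint_pos': array([1.17837190e+00, 3.13961782e-01, 4.51237085e-02, 1.30355667e+00,
       9.79671316e-06, 1.43120930e+00]), 'qvel': array([-0.00122425, -0.0004403 ,  0.00420623,  0.000379  ,  0.0009172 ,
        0.00051792]), 'tau': array([ 1.51240944e-03, -4.81725705e+01,  2.99244672e+01,  1.26966240e-02,
       -2.11108872e-04, -1.51968859e-06]), 'tcp_pos': array([0.1436743 , 0.55632655, 0.23048998]), 'orientation': array([-2.14822271e-04,  1.26082204e-01,  9.92019475e-01, -7.69813236e-04]), 'wrist_force': array([0.23564215, 0.47218557, 0.48242133]), 'ft_torque': array([0.03214803, 0.00156108, 0.03438622]), 'grip_force': 0.0, 'finger_gap': 0.08556926772704622}
```

View pics/top0.png

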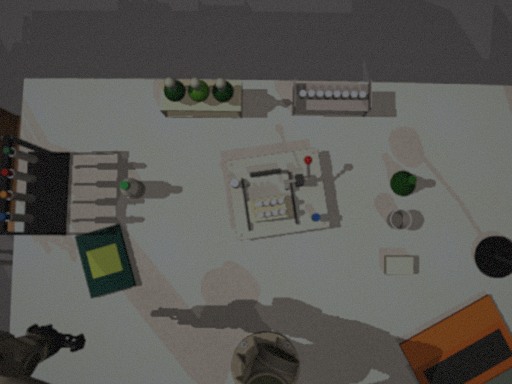

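View pics/side0.png

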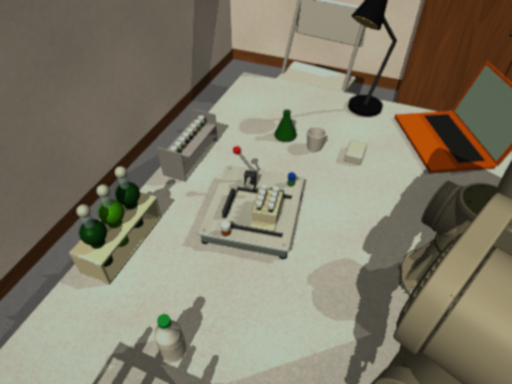

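The top view shows the shaker around (280,190), with the knob at (308,160), stop bar at (268,173), rack at (270,207), jar at (236,183) and vial at (316,217). In the side view the knob is at (237,150). The shaker is slightly turned.

```bash
python3 - <<'E'
from h import *
c=dict(np.load("top0.npz"));W=cloud(c);im=c["image"].astype(int);v=im.max(2)
R=np.zeros(v.shape,bool);R[140:245,215:335]=1
hsv=cv2.cvtColor(c["image"],cv2.COLOR_RGB2HSV)
deck=R&(abs(W[...,2]-.05)<.012)&(v>60)
mm=((W[...,2]>.025)&R).astype(np.uint8)
k=max(cv2.findContours(mm,cv2.RETR_EXTERNAL,cv2.CHAIN_APPROX_NONE)[0],key=cv2.contourArea)[:,0]
P=W[k[:,1],k[:,0],:2];r=cv2.minAreaRect(P.astype(np.float32));print("deck",r,np.nanmedian(W[deck][:,2]))
dark=R&(v<60)&(W[...,2]>.045)
n,l,s,ce=cv2.connectedComponentsWithStats(dark.astype(np.uint8))
for i in range(1,n):
    if s[i,4]>15:
        Q=W[l==i];print("dark",s[i],cv2.minAreaRect(Q[:,:2].astype(np.float32)),np.percentile(Q[:,2],[5,50,95]).round(3))
red=R&(hsv[...,1]>150)&((hsv[...,0]<8)|(hsv[...,0]>172))&(v>80)
print("red",red.sum(),np.nanmedian(W[red],0),np.argwhere(red).mean(0))
blk=R&(abs(W[...,2]-.1)<.008)&(v>90)
blk=R&(W[...,2]>.088)&(W[...,2]<.135)&(v>90)
Q=W[blk];print("rack block",len(Q),Q.mean(0),cv2.minAreaRect(Q[:,:2].astype(np.float32)))
c2=dict(np.load("side0.npz"));W2=cloud(c2);h2=cv2.cvtColor(c2["image"],cv2.COLOR_RGB2HSV)
r2=(h2[...,1]>150)&((h2[...,0]<8)|(h2[...,0]>172))&(h2[...,2]>80);r2[:, :220]=0;r2[:,260:]=0;r2[:140]=0;r2[170:]=0
print("red2",r2.sum(),np.nanmedian(W2[r2],0))
a=cv2.resize(c["image"][140:245,215:335],None,fx=5,fy=5,interpolation=2);b=cv2.resize(c2["image"][135:265,190:320],None,fx=4.5,fy=4.5,interpolation=2)
cv2.imwrite("pics/a.png",np.clip(a[...,::-1]*1.5,0,255));cv2.imwrite("pics/b.png",np.clip(b[...,::-1]*1.5,0,255))
E
```

```text
deck ((0.5531967282295227, -0.03188526630401611), (0.2608359754085541, 0.2974836826324463), 9.220046043395996) 0.05021094237842272
dark [251 169  31   8 120] ((0.6183722615242004, 0.006689589470624924), (0.011769702658057213, 0.0962899699807167), 8.623367309570312) [0.067 0.079 0.084]
dark [287 172   5   7  20] ((0.6146433353424072, -0.0698196142911911), (0.023172209039330482, 0.009435586631298065), 16.5706787109375) [0.05  0.057 0.066]
dark [295 174  10  13  94] ((0.5938660502433777, -0.09970699995756149), (0.03509311378002167, 0.025828154757618904), 5.915454864501953) [0.071 0.103 0.108]
dark [241 179  10  51  89] ((0.5182549357414246, 0.06821076571941376), (0.16218966245651245, 0.009782346896827221), 11.227730751037598) [0.052 0.059 0.064]
dark [290 183   8  40  92] ((0.5249909162521362, -0.08246609568595886), (0.12654706835746765, 0.008615942671895027), 9.702550888061523) [0.05  0.058 0.064]
red 34 [ 0.64562102 -0.11775662  0.17128486] [159.70588235 307.5       ]
rack block 744 [ 0.51079203 -0.01507486  0.10601154] ((0.5308622717857361, -0.022814422845840454), (0.1331370621919632, 0.2741226553916931), 1.479852318763733)
red2 34 [ 0.64707183 -0.10852741  0.17199157][ WARN:0@0.118] global loadsave.cpp:1063 imwrite_ Unsupported depth image for selected encoder is fallbacked to CV_8U.
```

View pics/a.png

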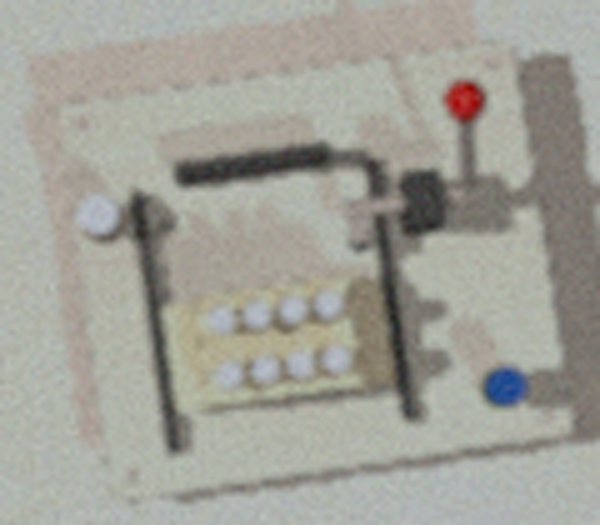

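View pics/b.png

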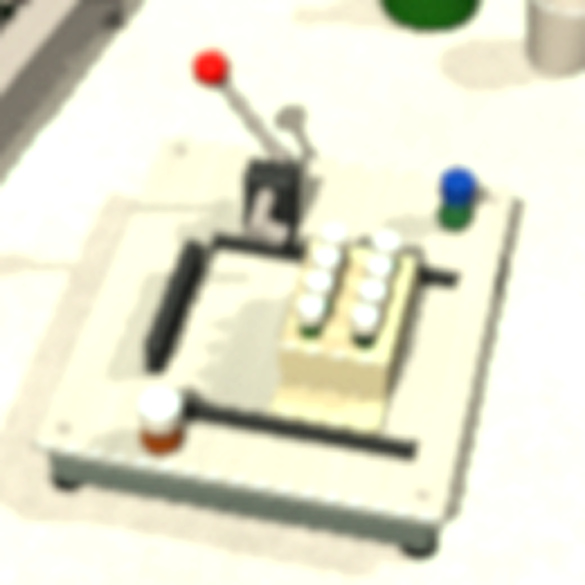

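The crops confirm a yaw of about +9.2°. The knob, stop and lever block all agree with the pose fit within about 2 mm. Next I need the rack front face and the approach numbers.

```bash
cat >> h.py <<'E'
C=np.array([.5532,-.0319]);A=np.radians(9.2);Rz=np.array([[np.cos(A),-np.sin(A)],[np.sin(A),np.cos(A)]])
def s2w(x,y): return C+Rz@[x,y]
def w2s(P): return (np.asarray(P)-C)@Rz
E
python3 - <<'E'
from h import *
try: print(grasp_offset)
except Exception as e: print(e)
c=dict(np.load("top0.npz"));W=cloud(c);S=w2s(W[...,:2])
v=c["image"].max(2)
m=(W[...,2]>.09)&(W[...,2]<.107)&(S[...,0]>-.12)&(S[...,0]<.03)&(abs(S[...,1]-.03)<.04)
print(np.percentile(S[m][:,0],[1,3,10,50,90,97,99]))
print("start",s2w(-.135,.03),"home contact",s2w(-.005,.03),"knob",s2w(.078,-.1),"rear",s2w(.125,-.1),"up",s2w(.03,-.1))
E
```

```text
0.0187
[-0.07991308 -0.07885247 -0.07551564 -0.04572404 -0.01503067 -0.01132091
 -0.01073968]
start [ 0.41514017 -0.02386987] home contact [ 0.54346788 -0.00308532] knob [ 0.64618475 -0.11814289] rear [ 0.69258015 -0.11062848] up [ 0.59880221 -0.12581719]
```

>>> step_arm([
  [22, -42, 0, 0, 0, 4.7, 1],
  [22, -42, 0, 0, 0, 4.7, 1],
  [22, -42, 0, 0, 0, 4.7, 1],
  [22, -42, 0, 0, 0, 4.7, 1],
  [22, -42, 0, 0, 0, 4.9, 1],
])

```text
clock: 0.6
tcp_pos: [0.254, 0.345, 0.231]
orientation: [-0.0, -0.082, 0.997, -0.0]
wrist_force: [1.3, 0.1, -0.4]
finger_gap: 0.0855
grip_force: 0.0
```

>>> step_arm([
  [18, -41, 0, 0, 0, 0, 0],
  [18, -41, 0, 0, 0, 0, 0],
  [18, -41, 0, 0, 0, 0, 0],
  [18, -41, 0, 0, 0, 0, 0],
  [18, -41, 0, 0, 0, 0, 0],
])

```text
clock: 1.1
tcp_pos: [0.3439, 0.1401, 0.2312]
orientation: [0.0, -0.08, 0.997, 0.0]
wrist_force: [1.2, -0.8, -1.3]
finger_gap: 0.0431
grip_force: 0.0
```

>>> step_arm([
  [18, -41, 0, 0, 0, 0, 0],
  [18, -41, 0, 0, 0, 0, 0],
  [18, -41, 0, 0, 0, 0, 0],
  [17, -41, -30, 0, 0, 0, 0],
  [0, 0, -40, 0, 0, 0, 0],
])

```text
clock: 1.6
tcp_pos: [0.418, -0.0243, 0.1643]
orientation: [0.003, -0.077, 0.997, -0.002]
wrist_force: [0.1, -0.4, -0.8]
finger_gap: 0.0426
grip_force: 0.0
```

>>> step_arm([
  [0, 0, -40, 0, 0, 0, 0],
  [0, 0, -35, 0, 0, 0, 0],
  [0, 0, -20, 0, 0, 0, 0],
  [0, 0, 0, 0, 0, 0, 0],
])

```text
clock: 2.0
tcp_pos: [0.4106, -0.0189, 0.0655]
orientation: [-0.003, -0.08, 0.997, 0.001]
wrist_force: [-0.5, 0.0, -0.1]
finger_gap: 0.0428
grip_force: 0.0
```

>>> step_arm([
  [10, -3, 0, 0, 0, 0, 0],
  [15, 1, 0, 0, 0, 0, 0],
  [15, 2.4, 0, 0, 0, 0, 0],
  [8, 1.3, 0, 0, 0, 0, 0],
  [8, 1.3, 0, 0, 0, 0, 0],
])

```text
clock: 2.5
tcp_pos: [0.4702, -0.0167, 0.0693]
orientation: [-0.0, -0.08, 0.997, -0.0]
wrist_force: [-4.0, -0.9, 2.4]
finger_gap: 0.0427
grip_force: 2.0
```

>>> step_arm([
  [8, 1.3, 0, 0, 0, 0, 0],
  [8, 1.3, 0, 0, 0, 0, 0],
  [8, 1.3, 0, 0, 0, 0, 0],
  [8, 1.3, 0, 0, 0, 0, 0],
  [0, 0, 0, 0, 0, 0, 0],
])

```text
clock: 3.0
tcp_pos: [0.5038, -0.0112, 0.0685]
orientation: [0.001, -0.081, 0.997, 0.0]
wrist_force: [-1.1, 1.0, -0.3]
finger_gap: 0.0424
grip_force: 0.0
```

>>> step_arm([
  [8, 1.3, 0, 0, 0, 0, 0],
  [8, 1.3, 0, 0, 0, 0, 0],
  [4, 0.6, 0, 0, 0, 0, 0],
  [3, 0.5, 0, 0, 0, 0, 0],
  [0, 0, 0, 0, 0, 0, 0],
])

```text
clock: 3.5
tcp_pos: [0.5255, -0.0075, 0.0683]
orientation: [0.0, -0.08, 0.997, 0.0]
wrist_force: [-1.0, 0.4, -0.2]
finger_gap: 0.0426
grip_force: 0.3
```

>>> step_arm([
  [2, 0.3, 0, 0, 0, 0, 0],
  [2, 0.3, 0, 0, 0, 0, 0],
  [1, 0.2, 0, 0, 0, 0, 0],
])

```text
clock: 3.8
tcp_pos: [0.5297, -0.0068, 0.0683]
orientation: [-0.0, -0.08, 0.997, 0.0]
wrist_force: [-4.5, -0.1, 0.7]
finger_gap: 0.0428
grip_force: 1.5
```

>>> step_arm([
  [1.5, 0.2, 0, 0, 0, 0, 0],
  [1.5, 0.2, 0, 0, 0, 0, 0],
  [0, 0, 0, 0, 0, 0, 0],
])

```text
clock: 4.1
tcp_pos: [0.5331, -0.0063, 0.0683]
orientation: [0.0, -0.08, 0.997, 0.0]
wrist_force: [-1.0, -0.4, -1.2]
finger_gap: 0.0426
grip_force: 0.9
```

>>> step_arm([
  [1.5, 0.2, 0, 0, 0, 0, 0],
  [0, 0, 0, 0, 0, 0, 0],
])

```text
clock: 4.3
tcp_pos: [0.5345, -0.0062, 0.0683]
orientation: [0.0, -0.08, 0.997, 0.0]
wrist_force: [-2.7, 0.4, -0.5]
finger_gap: 0.0425
grip_force: 1.0
```

>>> step_arm([
  [1.5, 0.2, 0, 0, 0, 0, 0],
  [0, 0, 0, 0, 0, 0, 0],
])

```text
clock: 4.5
tcp_pos: [0.5356, -0.006, 0.0683]
orientation: [-0.0, -0.08, 0.997, 0.0]
wrist_force: [-2.5, 0.2, -0.0]
finger_gap: 0.0427
grip_force: 1.5
```

>>> step_arm([
  [1.5, 0.2, 0, 0, 0, 0, 0],
  [0, 0, 0, 0, 0, 0, 0],
])

```text
clock: 4.7
tcp_pos: [0.5356, -0.0059, 0.0683]
orientation: [-0.001, -0.08, 0.997, -0.0]
wrist_force: [-7.1, -1.3, 3.9]
finger_gap: 0.0425
grip_force: 3.8
```

>>> step_arm([
  [1.5, 0.2, 0, 0, 0, 0, 0],
  [0, 0, 0, 0, 0, 0, 0],
  [0, 0, 0, 0, 0, 0, 0],
])

```text
clock: 5.0
tcp_pos: [0.5356, -0.0059, 0.0682]
orientation: [-0.003, -0.08, 0.997, -0.0]
wrist_force: [-11.3, -2.5, 7.3]
finger_gap: 0.0427
grip_force: 5.9
```

```bash
python3 - <<'E'
from h import *
c=read_camera("side");c2=read_camera("top")
a=cv2.resize(c["image"][135:265,190:320],None,fx=4,fy=4,interpolation=2);b=cv2.resize(c2["image"][140:245,215:335],None,fx=2.3,fy=4,interpolation=2)
o=np.zeros((520,800,3),np.uint8);o[:520,:520]=a;o[:420,520:520+276]=b
cv2.imwrite("pics/home.png",cv2.convertScaleAbs(o[...,::-1],alpha=1.5))
E
```

```text
(no output)
```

View pics/home.png

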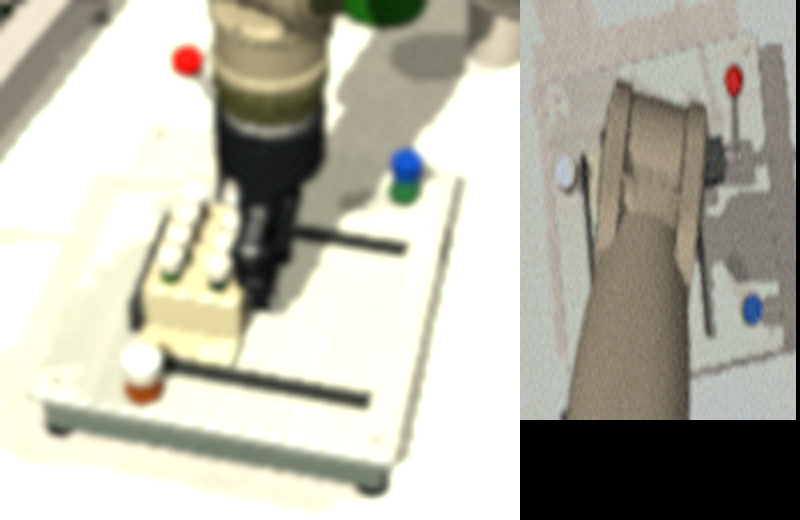

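The side view shows the rack flush against the dark stop at (140,300), standing flat, with the fingers on its front face at (255,270) and the lever still open. I'll back off and go around behind the knob.

>>> step_arm([
  [-6, -1, 0, 0, 0, 0, 0],
  [-12, -2, 0, 0, 0, 0, 0],
  [-20, -3, 0, 0, 0, 0, 0],
  [0, 0, 45, 0, 0, 0, -1],
  [0, 0, 50, 0, 0, 0, -1],
])

```text
clock: 5.6
tcp_pos: [0.4986, -0.0112, 0.1624]
orientation: [-0.002, -0.08, 0.997, 0.001]
wrist_force: [1.9, 0.3, 0.1]
finger_gap: 0.0144
grip_force: 0.0
```

>>> step_arm([
  [0, 0, 50, 0, 0, 0, -1],
  [0, 0, 40, 0, 0, 0, -1],
  [40, -20, 0, 0, 0, 0, -1],
  [40, -20, 0, 0, 0, 0, -1],
  [40, -20, 0, 0, 0, 0, -1],
])

```text
clock: 6.1
tcp_pos: [0.6235, -0.0723, 0.2551]
orientation: [0.003, -0.081, 0.997, -0.001]
wrist_force: [0.9, 0.3, -0.3]
finger_gap: -0.0001
grip_force: 0.0
```

>>> step_arm([
  [40, -20, 0, 0, 0, 0, -1],
  [40, -18, 0, 0, 0, 0, -1],
  [0, 0, 0, 0, 0, 0, -1],
])

```text
clock: 6.4
tcp_pos: [0.7059, -0.1127, 0.2478]
orientation: [-0.0, -0.079, 0.997, 0.0]
wrist_force: [0.0, -0.2, -0.3]
finger_gap: 0.0002
grip_force: 0.0
```

>>> step_arm([
  [-1, 4, -45, 0, 0, 0, -1],
  [0, 0, -35, 0, 0, 0, -1],
  [0, 0, -13, 0, 0, 0, -1],
  [0, 0, 0, 0, 0, 0, -1],
])

```text
clock: 6.8
tcp_pos: [0.6984, -0.1051, 0.1584]
orientation: [-0.002, -0.08, 0.997, 0.001]
wrist_force: [0.1, -0.2, 0.5]
finger_gap: -0.0001
grip_force: 0.0
```

>>> step_arm([
  [-10, -1.6, 0, 0, 0, 0, -1],
  [-10, -1.6, 0, 0, 0, 0, -1],
  [-10, -1.6, 0, 0, 0, 0, -1],
  [-10, -1.6, 0, 0, 0, 0, -1],
  [-5, -0.8, 0, 0, 0, 0, -1],
])

```text
clock: 7.3
tcp_pos: [0.6617, -0.1127, 0.1687]
orientation: [0.01, -0.081, 0.997, -0.001]
wrist_force: [11.4, 4.8, 14.5]
finger_gap: -0.0002
grip_force: 8.8
```

The fingertip is riding on the knob. I'll back off and go lower.

>>> step_arm([
  [15, 2.4, 0, 0, 0, 0, -1],
  [15, 2.4, 0, 0, 0, 0, -1],
  [0, 0, -10, 0, 0, 0, -1],
  [0, 0, -12, 0, 0, 0, -1],
  [0, 0, 0, 0, 0, 0, -1],
])

```text
clock: 7.8
tcp_pos: [0.683, -0.1077, 0.1363]
orientation: [-0.002, -0.08, 0.997, 0.001]
wrist_force: [0.2, 0.5, -0.9]
finger_gap: -0.0002
grip_force: 0.0
```

```bash
python3 - <<'E'
from h import *
c=read_camera("side");c2=read_camera("top")
a=cv2.resize(c["image"][120:250,180:310],None,fx=4,fy=4,interpolation=2);b=cv2.resize(c2["image"][130:235,245:345],None,fx=2.8,fy=4,interpolation=2)
o=np.zeros((520,800,3),np.uint8);o[:520,:520]=a;o[:420,520:800]=b
cv2.imwrite("pics/k.png",cv2.convertScaleAbs(o[...,::-1],alpha=1.5))
s=get_state();print(s["tcp_pos"],s["wrist_force"],w2s(s["tcp_pos"][:2]))
E
```

```text
[ 0.68368432 -0.10797456  0.13776294] [0.03302728 0.53247375 0.16486213] [ 0.11664291 -0.09595795]
```

View pics/k.png

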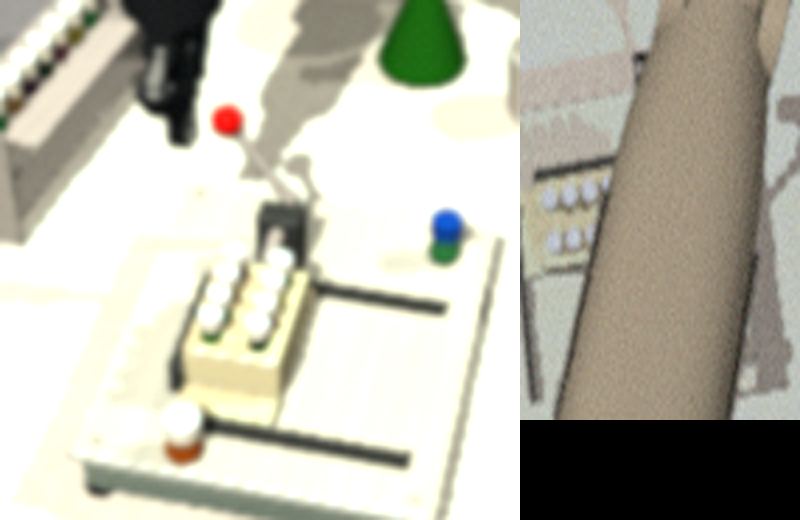

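The lever is still open, with the knob at (227,120). The rack is still home, and the finger is clear behind the knob at (180,130). Now I'll push forward lower down, rising slightly with the knob.

>>> step_arm([
  [-9, -5, 0, 0, 0, 0, -1],
  [-8, -1.3, 1, 0, 0, 0, -1],
  [-8, -1.3, 3, 0, 0, 0, -1],
  [-8, -1.3, 3, 0, 0, 0, -1],
  [-8, -1.3, 2, 0, 0, 0, -1],
])

```text
clock: 8.4
tcp_pos: [0.6436, -0.1187, 0.1488]
orientation: [0.001, -0.08, 0.997, -0.0]
wrist_force: [1.3, 0.3, 1.4]
finger_gap: -0.0
grip_force: 1.0
```

>>> step_arm([
  [-8, -1.3, 2, 0, 0, 0, -1],
  [-8, -1.3, 1, 0, 0, 0, -1],
  [-7, -1.1, 0, 0, 0, 0, -1],
  [-6, -1, 0, 0, 0, 0, -1],
  [0, 0, 0, 0, 0, 0, -1],
])

```text
clock: 8.9
tcp_pos: [0.6133, -0.1229, 0.1499]
orientation: [-0.001, -0.08, 0.997, 0.0]
wrist_force: [0.5, -0.2, 1.9]
finger_gap: -0.0
grip_force: 0.0
```

```bash
python3 - <<'E'
from h import *
c=read_camera("side");W=cloud(c);h=cv2.cvtColor(c["image"],cv2.COLOR_RGB2HSV)
r=(h[...,1]>150)&((h[...,0]<8)|(h[...,0]>172))&(h[...,2]>80)
S=w2s(W[...,:2]);m=r&(abs(S[...,0])<.15)&(abs(S[...,1]+.1)<.04)
print(m.sum(),np.median(S[m],0),np.median(W[m][:,2]),w2s(get_state()["tcp_pos"][:2]))
E
```

```text
42 [-0.0051946 -0.0918884] 0.1769301172741118 [ 0.04543196 -0.09955251]
```

>>> step_arm([
  [15, 2.4, 0, 0, 0, 0, -1],
  [25, 4, 10, 0, 0, 0, -1],
  [10, 2, 40, 0, 0, 0, -1],
  [0, 0, 40, 0, 0, 0, -1],
  [0, 0, 0, 0, 0, 0, -1],
])

```text
clock: 9.45
tcp_pos: [0.6678, -0.115, 0.2465]
orientation: [0.005, -0.081, 0.997, -0.002]
wrist_force: [0.9, -0.2, 1.4]
finger_gap: -0.0
grip_force: 0.0
```

```bash
python3 - <<'E'
from h import *
c=read_camera("side");W=cloud(c);h=cv2.cvtColor(c["image"],cv2.COLOR_RGB2HSV)
r=(h[...,1]>150)&((h[...,0]<8)|(h[...,0]>172))&(h[...,2]>80)
S=w2s(W[...,:2]);m=r&(abs(S[...,0])<.15)&(abs(S[...,1]+.1)<.04)
print(m.sum(),np.median(S[m],0),np.median(W[m][:,2]),get_state()["tcp_pos"])
# ray of knob centroid cut with the plane y=-0.1 of the shaker
for cc,mm in((c,m),):
    u=np.argwhere(mm).mean(0)[::-1];p=cv2.undistortPoints(u.reshape(1,1,2),cc["K"],cc["dist_coeffs"])[0,0]
    T=cc["world_from_camera"];d=T[:3,:3]@[*p,1];o=T[:3,3]
    so=w2s(o[:2]);sd=d[:2]@Rz;t=(-.1-so[1])/sd[1];print("knob x,z",so[0]+t*sd[0],o[2]+t*d[2])
a=cv2.resize(c["image"][120:250,180:310],None,fx=4.5,fy=4.5,interpolation=2)
cv2.imwrite("pics/l.png",cv2.convertScaleAbs(a[...,::-1],alpha=1.3))
E
```

```text
36 [-0.01485434 -0.0909401 ] 0.17089442441116626 [ 0.66683774 -0.11482822  0.24355912]
knob x,z -0.013514402052137997 0.16350072271143423
```

View pics/l.png

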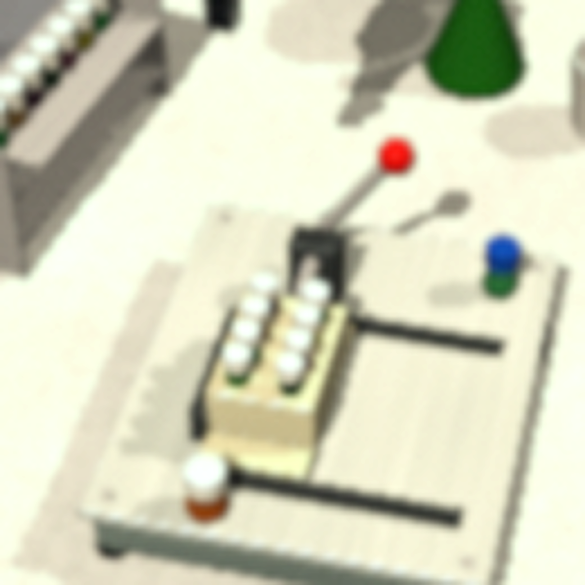

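The lever now leans forward with the knob at (397,156). The rack is against the stop and the bystanders are in place. One settled check follows, using the same measurement on the first image as a reference.

>>> step_arm([
  [0, 0, 20, 0, 0, 0, -1],
  [0, 0, 0, 0, 0, 0, -1],
  [0, 0, 0, 0, 0, 0, -1],
  [0, 0, 0, 0, 0, 0, -1],
])

```text
clock: 9.9
tcp_pos: [0.6642, -0.1144, 0.2586]
orientation: [-0.001, -0.08, 0.997, 0.0]
wrist_force: [0.7, -0.4, -0.5]
finger_gap: 0.0002
grip_force: 0.0
```

```bash
python3 - <<'E'
from h import *
for c in(dict(np.load("side0.npz")),read_camera("side")):
    W=cloud(c);h=cv2.cvtColor(c["image"],cv2.COLOR_RGB2HSV)
    r=(h[...,1]>150)&((h[...,0]<8)|(h[...,0]>172))&(h[...,2]>80)
    S=w2s(W[...,:2]);m=r&(abs(S[...,0])<.15)&(abs(S[...,1]+.1)<.04)
    u=np.argwhere(m).mean(0)[::-1];p=cv2.undistortPoints(u.reshape(1,1,2),c["K"],c["dist_coeffs"])[0,0]
    T=c["world_from_camera"];d=T[:3,:3]@[*p,1];o=T[:3,3]
    so=w2s(o[:2]);sd=d[:2]@Rz;t=(-.1-so[1])/sd[1];x,z=so[0]+t*sd[0],o[2]+t*d[2]
    print(np.median(S[m],0),np.median(W[m][:,2]),"knob",x,z,"joint",.6-np.arctan2(x-.03,z-.091))
    k=(h[...,2]>90)&(W[...,2]>.09)&(W[...,2]<.104)&(abs(S[...,1]-.03)<.045)&(abs(S[...,0])<.12)
    print("rack block top x",np.percentile(S[k][:,0],[3,50,97]))
E
```

```text
[ 0.08008186 -0.09116089] 0.17199157375644702 knob 0.08202720909336725 0.1635719448960279 joint -0.02198190251054244
rack block top x [-0.07677365 -0.04344405 -0.00774085]
[-0.01540497 -0.09088368] 0.17015980806561293 knob -0.013650629043761353 0.1632745713394561 joint 1.1433229236749853
rack block top x [-0.00160301  0.03223115  0.06721258]
```

```bash
python3 -c "
from workcell import *
print(hand_in())"
```

```text
the job is handed in; nothing more can be done
None
```

The rack is pushed home against the end stop, the lever is locked towards the shaker's front, and the job is handed in; no verdict came back, but the last camera check showed the rack home and the lever over.

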